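# Put the honing paddle away in the sandal maker's tool chest

## Robot

A 6-joint arm with a two-finger parallel gripper is mounted at the origin on the work surface. World frame = base frame: x ahead of the robot, y to its left, z up, the work surface at z = 0. Lengths are in m, angles in rad, forces in N, time in s.
With the tool pointing down it reaches from about 0.325 to 0.875 m from the base axis. Payload 4.4 kg.
Tool frame: the origin (TCP) lies at the very end of the fingers, on their centre line; the grasp point (between the pads) lies 19 mm behind it (bot.hold_point_z is the distance from the TCP to the grasp point, in m); z points along the fingers, y is the line along which they close (so a half turn about z gives the same grasp; the last joint's range is limited). The gripper opens to 85 mm and grips with 20 to 120 N. Pads are 22 mm wide; open, the fingers measure 114 mm over their backs; the gripper's body (76 mm by 85 mm) begins 54 mm behind the grasp point. The pads swing forward as they close: fully open they stand 13 mm farther back than shut.
Start: joints at [1.067, 0.207, 1.542, -0, 1.393, -0.15], TCP at [0.199, 0.539, 0.231] pointing down, gripper open.
Joint ranges: [-2.73, 2.73], [-0.86, 2.22], [0.23, 2.46], [-1.11, 4.25], [0.08, 2.63], [-2.82, 2.82]. Speed limits (rad/s): [2.79, 2.79, 3.14, 3.14, 3.14, 3.14].

## Interface

Orientations are given as [roll, pitch, yaw] about the fixed x, y, z axes, in that order (R = Rz(yaw) Ry(pitch) Rx(roll)).
In Python, from workcell import bot, imaging, nets gives the robot as it stands.
- The arm moves only by the tool carry_out, never from a script. Its argument "commands" is a list of rows, each an object of numbers: "x", "y", "z": the shift along the tool's x, y, z in m; "ax", "ay", "az": the turn, a rotation vector about the tool's x, y, z in degrees; "claw": the opening, from 0 (shut) to 1 (fully open). In form: [{"x": .., "y": .., "z": .., "ax": .., "ay": .., "az": .., "claw": ..}, ...]. A call has 1 to 20 rows; each row shifts and turns the commanded pose from where the row before left it, along the tool's axes as they then stand; what a row does not reach is not made up. A row lasts 1/10 s, in which the tool goes at most 50 mm and 8.59 degrees, less where a joint would pass 70% of its speed; a pose out of reach is approached as far as the arm can. A call is refused whole if a number of a shift passes 0.05 or a number of a turn 8.59, either way. A call with a gripper value outside its range is refused whole. The fingers move at their own pace and stop on an object; "squeeze" is the grip in N (left out, the last holds). Time passes only in rows, so rows that do not move let the fingers close. It gives the time, the measured TCP pose, the force, the opening and the grip force at its end, in the units of the state.
- bot.sense(): the state, without advancing time (a new reading comes with each control period).
- imaging.snapshot(name): name is "scene" or "top"; returns a dict with "image" (420x560x3 uint8, red, green, blue), "z_map" (420x560 float32, m along the optical axis (not along the pixel's ray), 0 where there is no reading), "fx", "fy", "cx", "cy" (pixels), "position" and "orientation" of the camera in the world. Camera axes: x right, y down, z forward; pixel columns grow to the right and rows downward; lengths in m; the calibration is good to about 2 mm. A picture is of the moment at which its call begins.
- bot.job_done(): hands the job in; it is judged then, once.
Trained networks look in the newest picture that a camera, given by its name, has taken for a name from the list of things; names that differ only in an ending like _2 or _b are one class to them, and where a whole thing is asked for, a point or a joint stands for the part that bears it (a point fixed in the world has none). Each returns a list of dicts, best first, with "p" (0 to 1); they miss things now and then, are a little off and sometimes report something else, mostly with a low value. They report only what shows in the picture. A call takes as long as a camera call. They do not tell look-alikes from the thing itself.
- nets.outline_of(camera, thing): "region" (420x560 bool, what is visible of it) and "box" ([left, top, width, height] in pixels, round what is visible of it).
- nets.place_of(camera, thing): "point" ([column, row] in pixels: a listed point, or the origin of a listed thing).
The state is a dict: "time_s": time; "q": joint angles; "qd": joint speeds; "tau": joint torques, N m; "ee_pos": TCP position; "tcp_rot": TCP orientation; "ft_force": force on the tool from outside, world axes, zero at the start; "wrist_torque": the same for the moment, N m; "opening": opening from 0.0 (shut) to 1.0 (fully open); "grasp_force": force on a finger pad.
Only numpy, scipy, OpenCV 4.12 (cv2) and the standard library are available. Lean on these libraries where they do the work, as an engineer would, in place of code of your own. Each camera call takes 0.05 s, during which the arm holds its last target. There are 200 camera calls.

## Task

Pull the honing paddle up out of its wooden stand, lay it down flat on the bench top and let go of it. Then take it up again, lay it level in the open top drawer of the tool chest through the narrow gap in front of the chest, and push the drawer fully shut. Set the paddle down gently both times, without dropping it or letting it topple over, and leave the hammer, the tin and the pile of soles where they are.

Things in the scene. Friction and masses are not known exactly. Their poses are not given: they have to be found in the camera images.
- paddle: Pale wooden honing paddle, brown leather on both faces; flat, 190 mm long, 20 mm thick, 0.13 to 0.25 kg. Origin at its middle. z runs along its length towards the handle (z +20 to +95 mm, 28 mm wide); blade z -95 to +20 mm, 44 mm wide; y width, x thickness. Centre of mass at z = -10 mm. Held lightly across its width near the handle's end, foot on the bench, it can be turned over in the grip.
- stand: Fixed wooden block, 110 mm (x) by 90 mm (y) by 70 mm high; origin at the centre of its underside, on the bench (z = 0). In the middle of its top a blind slot, 25 by 49 mm (x by y) and 55 mm deep, in which the paddle starts upright, blade down, axes parallel to the stand's, the handle's end 205 mm above the bench. It is pulled straight up.
- chest: Fixed dark wooden tool chest on the bench, 220 mm deep (x) by 270 mm wide (y) by 160 mm high, with two drawers one above the other. Origin at the centre of its underside; its front looks along its own -x axis, roughly towards the robot. The front edge of its top board lies at x = -95 mm; the hammer lies on top of it.
- chest_drawer0 (a joint): How far the top drawer is pulled out (m): 0 fully shut, at most 0.149; it starts open by 0.12 to 0.14 and slides along the chest's -x axis as it opens. About 1 N of friction, no catch or spring. The clear gap between the chest's top board and the inside of the drawer's front is the joint value less 6 mm.
- drawer_floor (a point): Centre of the top drawer's inner floor, 90 mm above the bench; moves with the drawer, axes parallel to the chest's. Inner floor 175 mm (x) by 228 mm (y); side walls 48 mm above it, the front 57 mm; clear height under the chest's top board 58 mm. Inside of the front at x = -87.5 mm, its outer face at x = -108.5 mm.
- chest_drawer0_handle (a point): Middle of the top drawer's handle, a level dark steel bar 11 mm thick and 120 mm long along the chest's y axis, 35 mm in front of the drawer's face and 122 mm above the bench; moves with the drawer.
- hammer: Bystander: hammer 200 mm long lying along the chest's width on its top. Leave alone.
- tin: Bystander: closed light-grey metal tin with a paper band, 68 mm across and 90 mm high, on the bench. Origin at the centre of its underside. Leave alone.
- soles: Bystander: pile of three sandal soles, 225 mm long, 84 mm wide, 27 mm high, on the bench. Origin under it near its middle, length along its x axis. Leave alone.
Things that resemble listed ones, but are neither listed nor needed, are in the scene too. What is shaped like the paddle but red or yellow is not meant.

How it is judged:
By the outcome, as a careful person would: the job done as asked, in the order asked, and still so for the second after the job is handed in, with the robot touching nothing.
It also fails if it takes over 72 s, if anything falls off the work surface, if the arm or the gripper's body presses on something with over 40 N, if the wrist force passes 120 N, or if a joint passes its speed limit or range.

## Working session

There is one attempt and no reset: what is moved stays moved. The work goes in short steps, Python scripts to look and compute and a tool call to move; the robot and the scene stay as the last step left them, time stands still between calls to the robot, and variables do not carry over. Pictures are saved under pics/ and viewed, at most 10 in all, crops included, and the job is handed in when it is done.

Besides the shell and the picture viewer there is one more tool, called as name(argument=value, ...), one argument or row to a line, values as JSON. carry_out: Moves the arm, as the interface text tells. Its arguments: {"type":"object","properties":{"commands":{"type":"array"},"squeeze":{"type":"number"}},"required":["commands"]}

```bash
mkdir -p pics; ls; cat > h.py <<'E'
import numpy as np, cv2
from scipy.spatial.transform import Rotation as Ro
from workcell import bot, imaging, nets
def snap(c,save=None):
    s=imaging.snapshot(c)
    if save: cv2.imwrite('pics/'+save+'.png',s['image'][:,:,::-1])
    return s
def camR(s):
    o=np.array(s['orientation'],float)
    return o if o.shape==(3,3) else Ro.from_euler('xyz',o).as_matrix()
def cloud(s):
    z=s['z_map'];v,u=np.mgrid[:z.shape[0],:z.shape[1]]
    P=np.stack([(u-s['cx'])/s['fx']*z,(v-s['cy'])/s['fy']*z,z],-1)
    W=P@camR(s).T+np.array(s['position']); W[z==0]=np.nan
    return W
def ray(s,u,v,h):
    d=camR(s)@np.array([(u-s['cx'])/s['fx'],(v-s['cy'])/s['fy'],1]);p=np.array(s['position'])
    return p+d*(h-p[2])/d[2]
E
python3 - <<'E'
from h import *
for c in('scene','top'):
    s=snap(c,c+'0');print(c,s['position'],s['orientation'],s['fx'])
    W=cloud(s)
    for t in('paddle','stand','chest','chest_drawer0','tin','soles','hammer'):
        for r in nets.outline_of(c,t)[:3]:
            q=W[r['region']];print(t,round(r['p'],2),r['box'],np.nanpercentile(q,[3,50,97],axis=0).round(3).tolist() if len(q) else 0)
    for t in('paddle','stand','chest','drawer_floor','chest_drawer0_handle'):
        for r in nets.place_of(c,t)[:3]: print(t,round(r['p'],2),r['point'])
print(bot.sense())
E
```

```text
pics
scene [1.53263057 0.00567199 1.08131649] [-2.37814     0.00442734  1.48776831] 518.4789431145724
paddle 0.79 [357.5, 165.4, 18.1, 44.4] [[0.539, 0.282, 0.068], [0.55, 0.299, 0.129], [0.56, 0.322, 0.204]]
paddle 0.67 [97.4, 174.7, 104.6, 40.6] [[0.447, -0.384, 0.086], [0.495, -0.274, 0.109], [0.553, -0.149, 0.148]]
paddle 0.64 [404.3, 168.3, 26.8, 56.0] [[0.446, 0.43, 0.001], [0.567, 0.44, 0.095], [0.58, 0.471, 0.189]]
stand 0.58 [337.1, 189.0, 51.4, 49.6] [[0.508, 0.242, 0.0], [0.571, 0.288, 0.058], [0.608, 0.361, 0.072]]
chest 0.69 [99.3, 172.2, 104.4, 46.1] [[0.439, -0.385, 0.085], [0.495, -0.272, 0.11], [0.56, -0.148, 0.148]]
chest 0.66 [79.3, 169.5, 129.3, 157.5] [[0.481, -0.389, 0.009], [0.757, -0.264, 0.14], [0.829, -0.13, 0.162]]
chest_drawer0 0.9 [102.3, 172.8, 98.5, 46.2] [[0.438, -0.385, 0.085], [0.495, -0.273, 0.109], [0.562, -0.149, 0.148]]
tin 0.76 [370.6, 239.8, 32.2, 39.0] [[0.697, 0.301, 0.003], [0.741, 0.327, 0.073], [0.756, 0.36, 0.092]]
soles 0.95 [264.1, 244.4, 35.8, 74.4] [[0.639, 0.022, 0.004], [0.764, 0.056, 0.025], [0.846, 0.09, 0.03]]
hammer 0.64 [97.9, 
[... 1760 characters left out ...]
_drawer0_handle 0.72 [441.9, 255.4]
{'time_s': 1.3, 'q': array([ 1.06649751e+00,  2.06575388e-01,  1.54151913e+00,  2.08165217e-05,
        1.39347986e+00, -1.50523572e-01]), 'qd': array([ 0.00075665, -0.00043995,  0.0002945 ,  0.00208499, -0.00163446,
        0.00064065]), 'tau': array([-1.28448322e-03, -3.83053637e+01, -2.91961080e+01, -2.33365336e-04,
        7.40217438e-04, -1.05911354e-06]), 'ee_pos': array([0.19922173, 0.53938577, 0.23128657]), 'tcp_rot': array([ 3.14157151e+00, -1.75178853e-05,  2.78781373e+00]), 'ft_force': array([-0.94203758,  1.16247928, -0.38297527]), 'wrist_torque': array([ 0.01786719, -0.03342857,  0.04960861]), 'grasp_force': 0.0, 'opening': 1.0027037249302155}
```

```bash
python3 - <<'E'
import cv2
a=cv2.imread('pics/top0.png');cv2.imwrite('pics/t2.png',cv2.resize(a[60:320,80:520],None,fx=1.8,fy=1.8,interpolation=cv2.INTER_CUBIC))
E
```

```text
(no output)
```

View pics/t2.png

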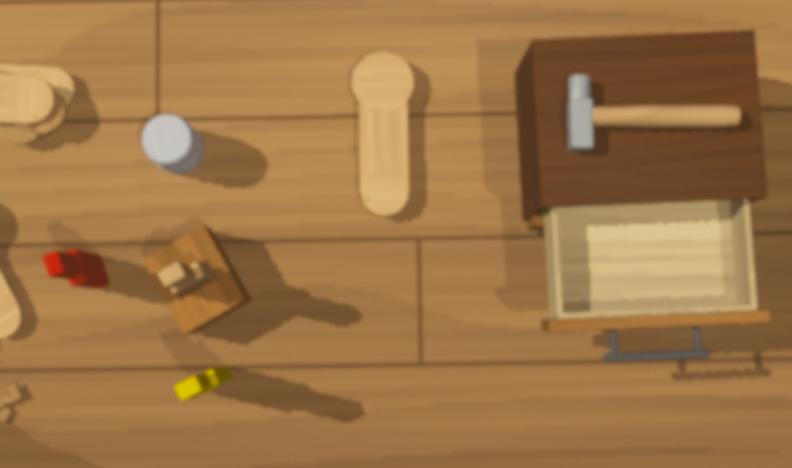

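View pics/scene0.png

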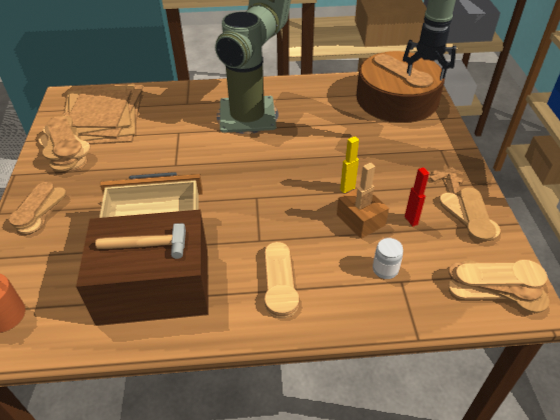

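The top view shows the paddle in its stand at about (180,213), with the yellow look-alike at (192,272) and the red one at (121,207). The drawer is open at (440,190). Next I measure the geometry precisely.

```bash
cat >> h.py <<'E'
def rect(P):
    (c,wh,a)=cv2.minAreaRect(P[:,:2].astype(np.float32)*1000); return np.round(c,1),np.round(wh,1),round(a,1)
E
python3 - <<'E'
from h import *
print([a for a in dir(bot) if a[0]!='_'],[a for a in dir(imaging) if a[0]!='_'],bot.hold_point_z)
T={}
for c in('top','scene'):
    s=snap(c);W=cloud(s).reshape(-1,3);W=W[~np.isnan(W[:,0])];T[c]=W
    def box(n,x0,x1,y0,y1,z0,z1):
        m=(W[:,0]>x0)&(W[:,0]<x1)&(W[:,1]>y0)&(W[:,1]<y1)&(W[:,2]>z0)&(W[:,2]<z1);P=W[m]
        print(c,n,len(P),np.median(P,0).round(4),rect(P))
    box('stand top',.46,.62,.22,.38,.064,.078)
    box('paddle',.50,.60,.26,.345,.10,.195)
    box('paddle top',.50,.60,.26,.345,.199,.212)
    box('yellow',.37,.47,.24,.33,.05,.22)
    box('red',.5,.6,.40,.48,.05,.22)
    box('chest top',.58,.9,-.42,-.1,.155,.166)
    box('drawer rim',.43,.63,-.42,-.1,.13,.152)
    box('front',.43,.48,-.42,-.1,.141,.155)
    box('floor',.43,.63,-.42,-.1,.085,.096)
    box('handle',.38,.435,-.42,-.1,.10,.135)
E
```

```text
['PlanningError', 'hold_point_z', 'job_done', 'sense'] ['snapshot'] 0.0187
top stand top 1467 [0.5324 0.3014 0.0702] (array([539.1, 306.3]), array([110.6,  91.2]), 29.2)
top paddle 183 [0.5378 0.2948 0.1311] (array([539.1, 305.8]), array([21.6, 44.8]), 30.0)
top paddle top 129 [0.5397 0.3053 0.2045] (array([539.4, 305.7]), array([19.8, 28.2]), 28.9)
top yellow 285 [0.4116 0.2795 0.1713] (array([408.8, 287.9]), array([20.5, 42.2]), 27.7)
top red 487 [0.553  0.4407 0.1301] (array([554.4, 447.3]), array([44.1, 21.6]), 19.2)
top chest top 10026 [ 0.7091 -0.2641  0.1601] (array([ 721.3, -260.5]), array([206.3, 272. ]), 1.6)
top drawer rim 1666 [ 0.4845 -0.2689  0.1436] (array([ 527.9, -263. ]), array([276.2, 196.4]), 88.6)
top front 577 [ 0.4749 -0.2431  0.1477] (array([ 473.5, -267.1]), array([ 13.1, 265.6]), 0.2)
top floor 5663 [ 0.5577 -0.2693  0.0902] (array([ 555.2, -256.2]), array([161.2, 250.9]), 2.9)
top handle 147 [ 0.4323 -0.2534  0.1266] (array([ 431.7, -267.6]), array([  6.8, 127.7]), 0.2)
scene stand top 721 [0.5573 0.2964 0.0687] (array([541.2, 302. ]), array([116.7,  94.4])
[... 163 characters left out ...]
, array([22.3, 28.8]), 18.3)
scene yellow 540 [0.4188 0.2835 0.1154] (array([413.1, 287.2]), array([24.8, 48.9]), 27.3)
scene red 600 [0.5669 0.4398 0.1169] (array([557.9, 444.4]), array([48.7, 25.6]), 17.1)
scene chest top 6631 [ 0.748  -0.2693  0.1591] (array([ 723.3, -264. ]), array([213.1, 270.8]), 1.7)
scene drawer rim 1095 [ 0.4876 -0.2736  0.1399] (array([ 528. , -263.8]), array([280.7, 171.4]), 85.2)
scene front 160 [ 0.4761 -0.2356  0.1459] (array([ 473.7, -268.9]), array([ 12.3, 262.2]), 0.2)
scene floor 1428 [ 0.519  -0.2712  0.0894] (array([ 520.4, -260.6]), array([ 66.9, 247.7]), 2.8)
scene handle 17 [ 0.4337 -0.2628  0.1246] (array([ 433.3, -266.9]), array([  3.3, 112.2]), 0.1)
```

The networks, depth and sizes agree. The paddle is at (0.5395, 0.305) with its x axis at 29.3°, and the drawer gap centre is near (0.553, -0.266). First I rise, turn the tool and tilt it 45°, clear of the yellow look-alike.

carry_out(
  commands=[
    {"z": -0.05,"az": -8.25},
    {"z": -0.05,"az": -8.25},
    {"z": -0.05,"az": -8.25},
    {"z": -0.05,"az": -8.25},
    {"az": -8.25},
    {"az": -8.3},
    {"ay": -7.5},
    {"ay": -7.5},
    {"ay": -7.5},
    {"ay": -7.5},
    {"ay": -7.5},
    {"ay": -7.5},
    {},
  ],
  squeeze=30,
)

```text
$.commands[0]: bad value
```

```bash
cat >> h.py <<'E'
def to(p,R=None):
    "delta to world TCP p in the measured tool axes; R: optional target rotation -> rotation vector (deg) in tool axes"
    s=bot.sense();M=Ro.from_euler('xyz',s['tcp_rot']).as_matrix()
    d=M.T@(np.array(p)-s['ee_pos'])
    print('pos',s['ee_pos'].round(4),'axes x,y,z',M.T.round(3).tolist(),'q',s['q'].round(2),'t',s['time_s'],'F',s['ft_force'].round(1),'open',round(s['opening'],3),'g',s['grasp_force'])
    print('delta tool',d.round(4),'len',np.linalg.norm(d).round(3))
    if R is not None: print('turn deg',np.degrees(Ro.from_matrix(M.T@R).as_rotvec()).round(2))
def ori(az,tilt):
    "tool y at azimuth az+90, z tilted from down toward az by tilt (deg)"
    a,t=np.radians([az,tilt]);u=np.array([np.cos(a),np.sin(a),0]);y=np.array([-u[1],u[0],0])
    z=np.sin(t)*u-np.cos(t)*np.array([0,0,1]);return np.stack([np.cross(y,z),y,z],1)
E
python3 - <<'E'
from h import *
R=ori(29.3,45)
g=np.array([.5395,.305,.183])
to(g+R[:,2]*(.009-.12),R)
to(g+R[:,2]*.009,R)
E
```

```text
pos [0.1992 0.5394 0.2313] axes x,y,z [[-0.938, 0.346, 0.0], [0.346, 0.938, -0.0], [-0.0, -0.0, -1.0]] q [ 1.07  0.21  1.54 -0.    1.39 -0.15] t 1.4 F [-0.6 -0.4  0.1] open 1.001 g 0.0
delta tool [-0.3495 -0.1617 -0.0302] len 0.386
turn deg [-19.44 -42.1  -46.93]
pos [0.1992 0.5394 0.2313] axes x,y,z [[-0.938, 0.346, 0.0], [0.346, 0.938, -0.0], [-0.0, -0.0, -1.0]] q [ 1.07  0.21  1.54 -0.    1.39 -0.15] t 1.4 F [-0.6 -0.4  0.1] open 1.001 g 0.0
delta tool [-0.4045 -0.0971  0.0546] len 0.42
turn deg [-19.44 -42.1  -46.93]
```

carry_out(
  commands=[
    {"x": 0,"y": 0,"z": -0.05,"ax": 0,"ay": 0,"az": -8.25,"claw": 1},
    {"x": 0,"y": 0,"z": -0.05,"ax": 0,"ay": 0,"az": -8.25,"claw": 1},
    {"x": 0,"y": 0,"z": -0.05,"ax": 0,"ay": 0,"az": -8.25,"claw": 1},
    {"x": 0,"y": 0,"z": -0.05,"ax": 0,"ay": 0,"az": -8.25,"claw": 1},
    {"x": 0,"y": 0,"z": 0,"ax": 0,"ay": 0,"az": -8.25,"claw": 1},
    {"x": 0,"y": 0,"z": 0,"ax": 0,"ay": 0,"az": -8.3,"claw": 1},
    {"x": 0,"y": 0,"z": 0,"ax": 0,"ay": -7.5,"az": 0,"claw": 1},
    {"x": 0,"y": 0,"z": 0,"ax": 0,"ay": -7.5,"az": 0,"claw": 1},
    {"x": 0,"y": 0,"z": 0,"ax": 0,"ay": -7.5,"az": 0,"claw": 1},
    {"x": 0,"y": 0,"z": 0,"ax": 0,"ay": -7.5,"az": 0,"claw": 1},
    {"x": 0,"y": 0,"z": 0,"ax": 0,"ay": -7.5,"az": 0,"claw": 1},
    {"x": 0,"y": 0,"z": 0,"ax": 0,"ay": -7.5,"az": 0,"claw": 1},
    {"x": 0,"y": 0,"z": 0,"ax": 0,"ay": 0,"az": 0,"claw": 1},
  ],
  squeeze=30,
)

```text
time_s: 2.7
ee_pos: [0.1964, 0.5368, 0.4258]
tcp_rot: [-3.133, 0.779, -2.621]
ft_force: [-0.7, -0.5, -0.8]
opening: 0.999
grasp_force: 0.0
```

```bash
python3 - <<'E'
from h import *
R=ori(29.3,45)
g=np.array([.5395,.305,.183])
to(g+R[:,2]*(.009-.12),R)
E
```

```text
pos [0.1964 0.5368 0.4258] axes x,y,z [[-0.617, -0.354, -0.703], [-0.492, 0.871, -0.006], [0.614, 0.342, -0.712]] q [ 1.36 -0.18  1.72 -0.63  1.11 -0.58] t 2.7 F [-0.7 -0.5 -0.8] open 0.999 g 0.0
delta tool [ 0.0415 -0.3693  0.1931] len 0.419
turn deg [-0.13 -0.36  0.36]
```

carry_out(
  commands=[
    {"x": 0,"y": -0.037,"z": 0.01,"ax": 0,"ay": 0,"az": 0,"claw": 1},
    {"x": 0,"y": -0.037,"z": 0.01,"ax": 0,"ay": 0,"az": 0,"claw": 1},
    {"x": 0,"y": -0.037,"z": 0.02,"ax": 0,"ay": 0,"az": 0,"claw": 1},
    {"x": 0,"y": -0.037,"z": 0.02,"ax": 0,"ay": 0,"az": 0,"claw": 1},
    {"x": 0,"y": -0.037,"z": 0.02,"ax": 0,"ay": 0,"az": 0,"claw": 1},
    {"x": 0,"y": -0.037,"z": 0.02,"ax": 0,"ay": 0,"az": 0,"claw": 1},
    {"x": 0.01,"y": -0.037,"z": 0.02,"ax": 0,"ay": 0,"az": 0,"claw": 1},
    {"x": 0.01,"y": -0.037,"z": 0.02,"ax": 0,"ay": 0,"az": 0,"claw": 1},
    {"x": 0.01,"y": -0.037,"z": 0.02,"ax": 0,"ay": 0,"az": 0,"claw": 1},
    {"x": 0.01,"y": -0.036,"z": 0.033,"ax": 0,"ay": 0,"az": 0,"claw": 1},
    {"x": 0,"y": 0,"z": 0,"ax": 0,"ay": 0,"az": 0,"claw": 1},
    {"x": 0,"y": 0,"z": 0,"ax": 0,"ay": 0,"az": 0,"claw": 1},
  ],
  squeeze=30,
)

```text
time_s: 3.9
ee_pos: [0.4758, 0.2692, 0.2673]
tcp_rot: [3.14, 0.785, -2.635]
ft_force: [-0.6, 0.7, -0.1]
opening: 0.997
grasp_force: 0.0
```

```bash
python3 - <<'E'
from h import *
R=ori(29.3,45)
g=np.array([.5395,.305,.183])
to(g+R[:,2]*(.009),R)
E
```

```text
pos [0.4758 0.2692 0.2673] axes x,y,z [[-0.619, -0.343, -0.707], [-0.486, 0.874, 0.001], [0.617, 0.344, -0.708]] q [ 0.25 -0.32  2.16  0.35  0.56 -2.05] t 3.9 F [-0.6  0.7 -0.1] open 0.997 g 0.0
delta tool [0.0079 0.0002 0.1202] len 0.12
turn deg [-0.11 -0.04 -0.21]
```

carry_out(
  commands=[
    {"x": 0.002,"y": 0,"z": 0.025,"ax": 0,"ay": 0,"az": -0.2,"claw": 1},
    {"x": 0.002,"y": 0,"z": 0.025,"ax": 0,"ay": 0,"az": 0,"claw": 1},
    {"x": 0.002,"y": 0,"z": 0.025,"ax": 0,"ay": 0,"az": 0,"claw": 1},
    {"x": 0.002,"y": 0,"z": 0.02,"ax": 0,"ay": 0,"az": 0,"claw": 1},
    {"x": 0,"y": 0,"z": 0.015,"ax": 0,"ay": 0,"az": 0,"claw": 1},
    {"x": 0,"y": 0,"z": 0.0105,"ax": 0,"ay": 0,"az": 0,"claw": 1},
    {"x": 0,"y": 0,"z": 0,"ax": 0,"ay": 0,"az": 0,"claw": 1},
    {"x": 0,"y": 0,"z": 0,"ax": 0,"ay": 0,"az": 0,"claw": 1},
  ],
  squeeze=40,
)

```text
time_s: 4.7
ee_pos: [0.5437, 0.3111, 0.1777]
tcp_rot: [-3.138, 0.788, -2.623]
ft_force: [-0.2, -0.2, 0.4]
opening: 1.002
grasp_force: 0.0
```

```bash
python3 - <<'E'
from h import *
R=ori(29.3,45)
g=np.array([.5395,.305,.183])
snap('top','t3')
s=snap('scene');a=s['image'][120:260,300:460,::-1];cv2.imwrite('pics/s3.png',cv2.resize(a,None,fx=4,fy=4,interpolation=cv2.INTER_CUBIC))
to(g+R[:,2]*(.0095),R)
E
```

```text
pos [0.5435 0.3104 0.1777] axes x,y,z [[-0.613, -0.349, -0.709], [-0.492, 0.87, -0.003], [0.618, 0.347, -0.705]] q [ 0.31  0.03  2.08  0.53  0.29 -2.23] t 4.8 F [0.5 0.7 0.8] open 0.995 g 0.0
delta tool [ 0.0006 -0.0028  0.0014] len 0.003
turn deg [0.03 0.14 0.25]
```

View pics/s3.png

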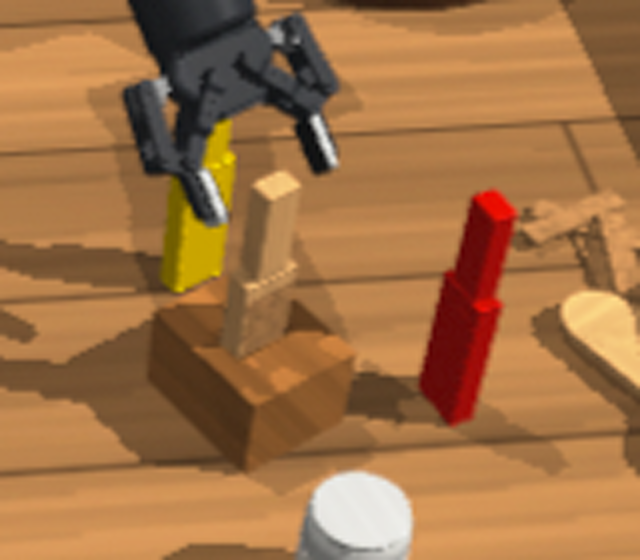

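The fingers straddle the handle, with tips at crop (215,215) and (330,165) and the handle at (270,210), clear of the yellow paddle. I'll close and lift straight up.

carry_out(
  commands=[
    {"x": 0,"y": -0.0025,"z": 0.0015,"ax": 0,"ay": 0,"az": 0,"claw": 1},
    {"x": 0,"y": 0,"z": 0,"ax": 0,"ay": 0,"az": 0,"claw": 0},
    {"x": 0,"y": 0,"z": 0,"ax": 0,"ay": 0,"az": 0,"claw": 0},
    {"x": 0,"y": 0,"z": 0,"ax": 0,"ay": 0,"az": 0,"claw": 0},
    {"x": 0,"y": 0,"z": 0,"ax": 0,"ay": 0,"az": 0,"claw": 0},
    {"x": 0,"y": 0,"z": 0,"ax": 0,"ay": 0,"az": 0,"claw": 0},
    {"x": 0,"y": 0,"z": 0,"ax": 0,"ay": 0,"az": 0,"claw": 0},
    {"x": 0,"y": 0,"z": 0,"ax": 0,"ay": 0,"az": 0,"claw": 0},
    {"x": -0.004,"y": 0,"z": -0.004,"ax": 0,"ay": 0,"az": 0,"claw": 0},
    {"x": -0.004,"y": 0,"z": -0.004,"ax": 0,"ay": 0,"az": 0,"claw": 0},
  ],
  squeeze=50,
)

```text
time_s: 5.8
ee_pos: [0.5445, 0.3077, 0.1852]
tcp_rot: [-3.139, 0.783, -2.626]
ft_force: [0.8, 0.3, -2.1]
opening: 0.316
grasp_force: 51.7
```

carry_out(
  commands=[
    {"x": -0.007,"y": 0,"z": -0.007,"ax": 0,"ay": 0,"az": 0,"claw": 0},
    {"x": -0.007,"y": 0,"z": -0.007,"ax": 0,"ay": 0,"az": 0,"claw": 0},
    {"x": -0.007,"y": 0,"z": -0.007,"ax": 0,"ay": 0,"az": 0,"claw": 0},
    {"x": -0.01,"y": 0,"z": -0.01,"ax": 0,"ay": 0,"az": 0,"claw": 0},
    {"x": -0.01,"y": 0,"z": -0.01,"ax": 0,"ay": 0,"az": 0,"claw": 0},
    {"x": -0.01,"y": 0,"z": -0.01,"ax": 0,"ay": 0,"az": 0,"claw": 0},
    {"x": -0.01,"y": 0,"z": -0.01,"ax": 0,"ay": 0,"az": 0,"claw": 0},
    {"x": -0.01,"y": 0,"z": -0.01,"ax": 0,"ay": 0,"az": 0,"claw": 0},
    {"x": -0.01,"y": 0,"z": -0.01,"ax": 0,"ay": 0,"az": 0,"claw": 0},
    {"x": -0.01,"y": 0,"z": -0.01,"ax": 0,"ay": 0,"az": 0,"claw": 0},
    {"x": 0,"y": 0,"z": 0,"ax": 0,"ay": 0,"az": 0,"claw": 0},
  ],
  squeeze=50,
)

```text
time_s: 6.9
ee_pos: [0.5465, 0.3084, 0.3186]
tcp_rot: [-3.136, 0.791, -2.625]
ft_force: [0.8, 0.3, -1.5]
opening: 0.319
grasp_force: 51.7
```

```bash
python3 - <<'E'
from h import *
snap('top')
s=snap('scene','s4');W=cloud(s)
p=bot.sense()['ee_pos']
for r in nets.outline_of('scene','paddle')[:4]:
    q=W[r['region']];print(round(r['p'],2),r['box'],np.nanpercentile(q,[3,50,97],axis=0).round(3).tolist())
to([.55,.08,.25],ori(5,0))
E
```

```text
0.62 [357.6, 120.1, 25.0, 65.6] [[0.538, 0.281, 0.16], [0.551, 0.301, 0.248], [0.561, 0.325, 0.345]]
0.6 [401.7, 165.8, 28.4, 60.1] [[0.543, 0.431, 0.007], [0.567, 0.439, 0.099], [0.58, 0.458, 0.189]]
0.57 [342.9, 137.5, 14.9, 55.4] [[0.407, 0.265, 0.001], [0.419, 0.284, 0.093], [0.43, 0.307, 0.188]]
pos [0.5446 0.308  0.3137] axes x,y,z [[-0.616, -0.349, -0.706], [-0.491, 0.871, -0.002], [0.615, 0.345, -0.708]] q [ 0.3  -0.17  1.94  0.26  0.61 -1.94] t 7.05 F [-0.2 -0.3 -2.6] open 0.317 g 51.70785427093506
delta tool [ 0.1213 -0.2011 -0.0303] len 0.237
turn deg [ 9.45 44.22 23.21]
```

View pics/s4.png

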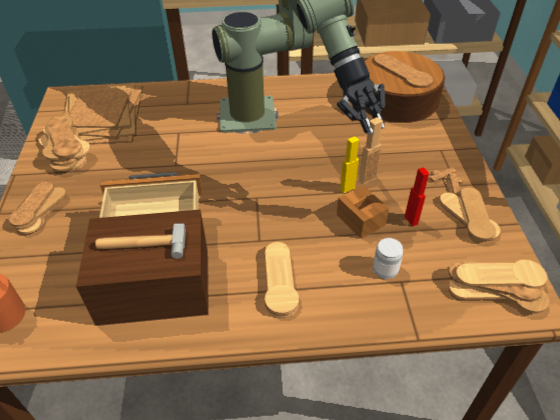

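The paddle is out of the slot and hangs upright at (370,150). I'll carry it over free bench and bring the tool vertical, which leaves the paddle at 45°.

carry_out(
  commands=[
    {"x": 0,"y": -0.02,"z": 0,"ax": 0,"ay": 0,"az": 0,"claw": 0},
    {"x": 0.013,"y": -0.02,"z": -0.003,"ax": 0,"ay": 0,"az": 0,"claw": 0},
    {"x": 0.013,"y": -0.02,"z": -0.003,"ax": 0,"ay": 0,"az": 0,"claw": 0},
    {"x": 0.013,"y": -0.02,"z": -0.003,"ax": 0,"ay": 0,"az": 0,"claw": 0},
    {"x": 0.013,"y": -0.02,"z": -0.003,"ax": 0,"ay": 0,"az": 0,"claw": 0},
    {"x": 0.013,"y": -0.02,"z": -0.003,"ax": 0,"ay": 0,"az": 0,"claw": 0},
    {"x": 0.013,"y": -0.02,"z": -0.003,"ax": 0,"ay": 0,"az": 0,"claw": 0},
    {"x": 0.013,"y": -0.02,"z": -0.003,"ax": 0,"ay": 0,"az": 0,"claw": 0},
    {"x": 0.013,"y": -0.02,"z": -0.003,"ax": 0,"ay": 0,"az": 0,"claw": 0},
    {"x": 0.013,"y": -0.02,"z": -0.003,"ax": 0,"ay": 0,"az": 0,"claw": 0},
    {"x": 0,"y": 0,"z": 0,"ax": 0,"ay": 5,"az": 0,"claw": 0},
    {"x": 0,"y": 0,"z": 0,"ax": 0,"ay": 7,"az": 0,"claw": 0},
    {"x": 0,"y": 0,"z": 0,"ax": 0,"ay": 7,"az": 0,"claw": 0},
    {"x": 0,"y": 0,"z": 0,"ax": 0,"ay": 7,"az": 0,"claw": 0},
    {"x": 0,"y": 0,"z": 0,"ax": 0,"ay": 7,"az": 0,"claw": 0},
    {"x": 0,"y": 0,"z": 0,"ax": 0,"ay": 7,"az": 0,"claw": 0},
    {"x": 0,"y": 0,"z": 0,"ax": 0,"ay": 5,"az": 0,"claw": 0},
    {"x": 0,"y": 0,"z": 0,"ax": 0,"ay": 0,"az": 0,"claw": 0},
    {"x": 0,"y": 0,"z": 0,"ax": 0,"ay": 0,"az": 0,"claw": 0},
  ],
  squeeze=50,
)

```text
time_s: 8.95
ee_pos: [0.5546, 0.0856, 0.2516]
tcp_rot: [-3.141, -0.004, -2.63]
ft_force: [0.2, -0.3, -1.1]
opening: 0.315
grasp_force: 51.6
```

```bash
cat >> h.py <<'E'
def pad():
    "points of the paddle off the bench, away from the tool: axis fit from both cameras"
    for c in('scene','top'):
        s=snap(c);W=cloud(s)
        for r in nets.outline_of(c,'paddle')[:5]:
            q=W[r['region']];q=q[~np.isnan(q[:,0])]
            if len(q)<20: continue
            m=np.median(q,0)
            if m[1]>.24 or m[1]<-.5: continue
            q=q[np.linalg.norm(q-m,axis=1)<.13]
            v=np.linalg.svd(q-q.mean(0),full_matrices=False)[2][0]
            print(c,round(r['p'],2),r['box'],'med',m.round(3),'dir',v.round(3),'zmin/max',np.percentile(q[:,2],[2,98]).round(3),rect(q))
E
python3 - <<'E'
from h import *
pad()
to([.55,.08,.12],ori(29.3,0))
E
```

```text
scene 0.78 [255.1, 154.5, 36.6, 19.3] med [0.531 0.052 0.22 ] dir [-0.555 -0.456 -0.696] zmin/max [0.15  0.281] (array([523.6,  48.6]), array([144.1,  39.5]), 37.0)
top 0.84 [281.7, 215.8, 23.8, 43.9] med [0.497 0.056 0.211] dir [-0.684 -0.238 -0.69 ] zmin/max [0.159 0.241] (array([485.6,  50.1]), array([92.4, 43.6]), 26.5)
pos [0.5542 0.0849 0.253 ] axes x,y,z [[-0.873, -0.489, 0.003], [-0.489, 0.873, -0.002], [-0.001, -0.003, -1.0]] q [-0.    0.16  1.55 -0.    1.43 -2.08] t 9.15 F [-0.  -0.6 -2.4] open 0.319 g 51.641786098480225
delta tool [ 0.0057 -0.0019  0.133 ] len 0.133
turn deg [-0.12 -0.15 -0.05]
```

carry_out(
  commands=[
    {"x": 0,"y": 0,"z": 0.02,"ax": 0,"ay": 0,"az": 0,"claw": 0},
    {"x": 0,"y": 0,"z": 0.025,"ax": 0,"ay": 0,"az": 0,"claw": 0},
    {"x": 0,"y": 0,"z": 0.025,"ax": 0,"ay": 0,"az": 0,"claw": 0},
    {"x": 0,"y": 0,"z": 0.025,"ax": 0,"ay": 0,"az": 0,"claw": 0},
    {"x": 0,"y": 0,"z": 0.015,"ax": 0,"ay": 0,"az": 0,"claw": 0},
    {"x": 0,"y": 0,"z": 0.01,"ax": 0,"ay": 0,"az": 0,"claw": 0},
    {"x": 0,"y": 0,"z": 0.006,"ax": 0,"ay": 0,"az": 0,"claw": 0},
    {"x": 0,"y": 0,"z": 0.003,"ax": 0,"ay": 0,"az": 0,"claw": 0},
    {"x": 0,"y": 0,"z": 0.003,"ax": 0,"ay": 0,"az": 0,"claw": 0},
    {"x": 0,"y": 0,"z": 0.002,"ax": 0,"ay": 0,"az": 0,"claw": 0},
    {"x": 0,"y": 0,"z": 0,"ax": 0,"ay": 0,"az": 0,"claw": 0},
  ],
  squeeze=50,
)

```text
time_s: 10.25
ee_pos: [0.5551, 0.0849, 0.1194]
tcp_rot: [-3.139, -0.002, -2.63]
ft_force: [-0.4, -0.0, -2.4]
opening: 0.318
grasp_force: 51.6
```

carry_out(
  commands=[
    {"x": 0,"y": 0,"z": 0.002,"ax": 0,"ay": 0,"az": 0,"claw": 0},
    {"x": 0,"y": 0,"z": 0.002,"ax": 0,"ay": 0,"az": 0,"claw": 0},
    {"x": 0,"y": 0,"z": 0.001,"ax": 0,"ay": 0,"az": 0,"claw": 0},
  ],
  squeeze=50,
)

```text
time_s: 10.55
ee_pos: [0.5559, 0.0851, 0.1152]
tcp_rot: [-3.139, -0.001, -2.63]
ft_force: [1.1, 1.7, 4.1]
opening: 0.315
grasp_force: 52.3
```

Foot contact is confirmed by the force sign change. Next: lighten the grip and follow the arc down.

carry_out(
  commands=[
    {"x": 0,"y": 0,"z": 0.001,"ax": 0,"ay": 0,"az": 0,"claw": 0},
    {"x": -0.005,"y": 0,"z": 0.005,"ax": 0,"ay": 0,"az": 0,"claw": 0},
    {"x": -0.005,"y": 0,"z": 0.005,"ax": 0,"ay": 0,"az": 0,"claw": 0},
    {"x": -0.005,"y": 0,"z": 0.0055,"ax": 0,"ay": 0,"az": 0,"claw": 0},
    {"x": -0.0045,"y": 0,"z": 0.0055,"ax": 0,"ay": 0,"az": 0,"claw": 0},
    {"x": -0.0045,"y": 0,"z": 0.006,"ax": 0,"ay": 0,"az": 0,"claw": 0},
    {"x": -0.004,"y": 0,"z": 0.006,"ax": 0,"ay": 0,"az": 0,"claw": 0},
    {"x": -0.004,"y": 0,"z": 0.0063,"ax": 0,"ay": 0,"az": 0,"claw": 0},
    {"x": -0.0035,"y": 0,"z": 0.0063,"ax": 0,"ay": 0,"az": 0,"claw": 0},
  ],
  squeeze=20,
)

```text
time_s: 11.45
ee_pos: [0.5889, 0.103, 0.0697]
tcp_rot: [-3.137, 0.004, -2.631]
ft_force: [3.4, 2.1, 4.7]
opening: 0.318
grasp_force: 49.8
```

```bash
python3 - <<'E'
from h import *
pad()
to([.55,.08,.002],ori(29.3,0))
E
```

```text
scene 0.72 [259.4, 201.6, 42.1, 22.7] med [0.53  0.047 0.047] dir [0.77  0.498 0.399] zmin/max [0.01  0.097] (array([523.5,  74.6]), array([187.2,  69.4]), 34.3)
top 0.65 [277.1, 202.6, 35.7, 46.2] med [0.519 0.07  0.056] dir [-0.722 -0.547 -0.423] zmin/max [0.    0.076] (array([505.3,  57.6]), array([131.4,  45.2]), 32.7)
pos [0.5874 0.1023 0.0687] axes x,y,z [[-0.872, -0.49, -0.0], [-0.49, 0.872, -0.004], [0.002, -0.003, -1.0]] q [ 0.03  0.43  1.62 -0.    1.09 -2.05] t 11.65 F [3.  1.1 3.3] open 0.315 g 49.67640459537506
delta tool [ 0.0436 -0.0009  0.0667] len 0.08
turn deg [-0.22  0.01  0.01]
```

carry_out(
  commands=[
    {"x": -0.003,"y": 0,"z": 0.0055,"ax": 0,"ay": 0,"az": 0,"claw": 0},
    {"x": -0.003,"y": 0,"z": 0.006,"ax": 0,"ay": 0,"az": 0,"claw": 0},
    {"x": -0.0027,"y": 0,"z": 0.007,"ax": 0,"ay": 0,"az": 0,"claw": 0},
    {"x": -0.0026,"y": 0,"z": 0.007,"ax": 0,"ay": 0,"az": 0,"claw": 0},
    {"x": -0.002,"y": 0,"z": 0.007,"ax": 0,"ay": 0,"az": 0,"claw": 0},
    {"x": -0.002,"y": 0,"z": 0.007,"ax": 0,"ay": 0,"az": 0,"claw": 0},
    {"x": -0.0015,"y": 0,"z": 0.007,"ax": 0,"ay": 0,"az": 0,"claw": 0},
    {"x": -0.0013,"y": 0,"z": 0.007,"ax": 0,"ay": 0,"az": 0,"claw": 0},
    {"x": -0.001,"y": 0,"z": 0.005,"ax": 0,"ay": 0,"az": 0,"claw": 0},
    {"x": -0.0005,"y": 0,"z": 0.003,"ax": 0,"ay": 0,"az": 0,"claw": 0},
    {"x": 0,"y": 0,"z": 0.001,"ax": 0,"ay": 0,"az": 0,"claw": 0},
    {"x": 0,"y": 0,"z": 0,"ax": 0,"ay": 0,"az": 0,"claw": 0},
  ],
  squeeze=20,
)

```text
time_s: 12.85
ee_pos: [0.6018, 0.1112, 0.0045]
tcp_rot: [-3.14, -0.005, -2.63]
ft_force: [-0.1, -0.2, 2.5]
opening: 0.321
grasp_force: 49.0
```

```bash
python3 - <<'E'
from h import *
pad()
to([.6,.11,.002],ori(29.3,0))
E
```

```text
scene 0.68 [258.1, 198.5, 43.7, 48.3] med [0.507 0.051 0.021] dir [0.862 0.507 0.028] zmin/max [0.005 0.027] (array([535. ,  69.8]), array([191.5,  47.1]), 29.6)
scene 0.24 [78.8, 170.8, 130.9, 154.6] med [ 0.759 -0.264  0.14 ] dir [ 0.138  0.988 -0.07 ] zmin/max [0.047 0.162] (array([ 730.6, -264.6]), array([199., 257.]), 1.7)
top 0.86 [276.1, 198.5, 37.2, 54.9] med [0.526 0.075 0.023] dir [-0.817 -0.575 -0.04 ] zmin/max [0.016 0.029] (array([513.9,  63.5]), array([146.2,  38. ]), 34.1)
pos [0.6018 0.1112 0.0046] axes x,y,z [[-0.872, -0.489, 0.005], [-0.489, 0.872, -0.002], [-0.003, -0.004, -1.0]] q [ 0.04  0.55  1.59 -0.    1.   -2.04] t 13.05 F [-0.5  0.3  2.1] open 0.318 g 48.929434418678284
delta tool [ 0.0021 -0.0002  0.0027] len 0.003
turn deg [-0.1  -0.27 -0.01]
```

carry_out(
  commands=[
    {"x": 0,"y": 0,"z": 0.0015,"ax": 0,"ay": 0,"az": 0,"claw": 0},
    {"x": 0,"y": 0,"z": 0.0015,"ax": 0,"ay": 0,"az": 0,"claw": 0},
    {"x": 0,"y": 0,"z": 0,"ax": 0,"ay": 0,"az": 0,"claw": 0},
  ],
  squeeze=20,
)

```text
time_s: 13.35
ee_pos: [0.6023, 0.1113, 0.0016]
tcp_rot: [-3.14, -0.004, -2.63]
ft_force: [-0.8, -0.0, 2.5]
opening: 0.319
grasp_force: 49.0
```

carry_out(
  commands=[
    {"x": 0,"y": 0,"z": 0,"ax": 0,"ay": 0,"az": 0,"claw": 0.34},
    {"x": 0,"y": 0,"z": 0,"ax": 0,"ay": 0,"az": 0,"claw": 0.4},
    {"x": 0,"y": 0,"z": 0,"ax": 0,"ay": 0,"az": 0,"claw": 0.6},
    {"x": 0,"y": 0,"z": 0,"ax": 0,"ay": 0,"az": 0,"claw": 0.8},
    {"x": 0,"y": 0,"z": 0,"ax": 0,"ay": 0,"az": 0,"claw": 0.8},
    {"x": 0,"y": 0,"z": -0.02,"ax": 0,"ay": 0,"az": 0,"claw": 0.8},
    {"x": 0,"y": 0,"z": -0.04,"ax": 0,"ay": 0,"az": 0,"claw": 0.8},
    {"x": 0,"y": 0,"z": -0.05,"ax": 0,"ay": 0,"az": 0,"claw": 0.8},
    {"x": 0,"y": 0.05,"z": -0.05,"ax": 0,"ay": 0,"az": 0,"claw": 0.8},
    {"x": 0,"y": 0.05,"z": -0.05,"ax": 0,"ay": 0,"az": 0,"claw": 0.8},
    {"x": 0,"y": 0.05,"z": 0,"ax": 0,"ay": 0,"az": 0,"claw": 0.8},
    {"x": 0,"y": 0,"z": 0,"ax": 0,"ay": 0,"az": 0,"claw": 0.8},
  ],
  squeeze=20,
)

```text
time_s: 14.55
ee_pos: [0.5421, 0.2222, 0.1845]
tcp_rot: [-3.141, 0.001, -2.624]
ft_force: [0.4, -0.5, -0.3]
opening: 0.804
grasp_force: 0.0
```

```bash
python3 - <<'E'
from h import *
pad()
s=snap('top','t5');W=cloud(s).reshape(-1,3)
m=(W[:,0]>.38)&(W[:,0]<.62)&(W[:,1]>-.05)&(W[:,1]<.14)&(W[:,2]>.012)&(W[:,2]<.03);P=W[m];print(len(P),rect(P),np.percentile(P[:,2],[2,50,98]))
to([.513,.06,.2],ori(29.3,0))
E
```

```text
scene 0.73 [256.3, 199.2, 47.2, 46.1] med [0.535 0.066 0.018] dir [ 0.873  0.487 -0.008] zmin/max [0.    0.024] (array([527.6,  65.6]), array([213.9,  56. ]), 25.0)
top 0.8 [267.1, 183.2, 43.9, 71.9] med [0.521 0.068 0.02 ] dir [-0.874 -0.486  0.004] zmin/max [0.015 0.026] (array([535.5,  75.1]), array([191.1,  42.3]), 28.4)
1230 (array([533.8,  74.5]), array([189.9,  43.9]), 29.3) [0.01489994 0.02044416 0.02628019]
pos [0.5441 0.2163 0.1816] axes x,y,z [[-0.873, -0.488, 0.004], [-0.488, 0.873, -0.003], [-0.002, -0.004, -1.0]] q [ 0.23  0.27  1.56 -0.    1.31 -1.85] t 14.8 F [-0.2 -0.1 -0.1] open 0.798 g 0.0
delta tool [ 0.1035 -0.1212 -0.0176] len 0.16
turn deg [-0.15 -0.23 -0.07]
```

View pics/t5.png

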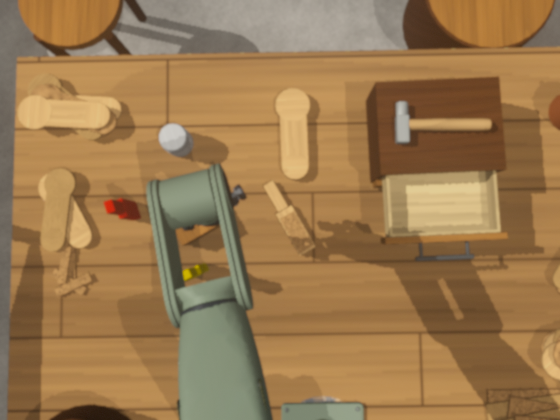

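The paddle lies flat (190 × 44 mm, top at 20 mm) at (290,218), centre (0.534, 0.0745), with the gripper clear of it. Now to re-grip across the blade at the centre of mass.

```bash
python3 - <<'E'
from h import *
to([.525,.0695,.18],ori(29.3,0))
E
```

```text
pos [0.5441 0.2163 0.1816] axes x,y,z [[-0.873, -0.488, 0.004], [-0.488, 0.873, -0.003], [-0.002, -0.004, -1.0]] q [ 0.23  0.27  1.56 -0.    1.31 -1.85] t 14.8 F [-0.2 -0.1 -0.1] open 0.798 g 0.0
delta tool [ 0.0883 -0.1187  0.0023] len 0.148
turn deg [-0.15 -0.23 -0.07]
```

carry_out(
  commands=[
    {"x": 0.018,"y": -0.024,"z": 0,"ax": 0,"ay": 0,"az": 0,"claw": 0.8},
    {"x": 0.018,"y": -0.024,"z": 0,"ax": 0,"ay": 0,"az": 0,"claw": 0.8},
    {"x": 0.018,"y": -0.024,"z": 0,"ax": 0,"ay": 0,"az": 0,"claw": 0.8},
    {"x": 0.018,"y": -0.024,"z": 0.03,"ax": 0,"ay": 0,"az": 0,"claw": 0.8},
    {"x": 0.016,"y": -0.023,"z": 0.03,"ax": 0,"ay": 0,"az": 0,"claw": 0.8},
    {"x": 0,"y": 0,"z": 0.04,"ax": 0,"ay": 0,"az": 0,"claw": 0.8},
    {"x": 0,"y": 0,"z": 0.03,"ax": 0,"ay": 0,"az": 0,"claw": 0.8},
    {"x": 0,"y": 0,"z": 0,"ax": 0,"ay": 0,"az": 0,"claw": 0.8},
    {"x": 0,"y": 0,"z": 0,"ax": 0,"ay": 0,"az": 0,"claw": 0.8},
  ],
  squeeze=20,
)

```text
time_s: 15.7
ee_pos: [0.5251, 0.0691, 0.0525]
tcp_rot: [-3.14, -0.004, -2.632]
ft_force: [0.1, 0.1, -0.2]
opening: 0.796
grasp_force: 0.0
```

```bash
python3 - <<'E'
from h import *
to([.525,.0695,.003],ori(29.3,0))
E
```

```text
pos [0.5251 0.0691 0.0525] axes x,y,z [[-0.873, -0.488, 0.004], [-0.488, 0.873, -0.002], [-0.003, -0.004, -1.0]] q [-0.03  0.33  1.79 -0.    1.02 -2.11] t 15.7 F [ 0.1  0.1 -0.2] open 0.796 g 0.0
delta tool [-0.0003  0.0005  0.0495] len 0.05
turn deg [-0.09 -0.25 -0.1 ]
```

carry_out(
  commands=[
    {"x": 0,"y": 0,"z": 0.02,"ax": 0,"ay": -0.2,"az": 0,"claw": 0.8},
    {"x": 0,"y": 0,"z": 0.015,"ax": 0,"ay": 0,"az": 0,"claw": 0.8},
    {"x": 0,"y": 0,"z": 0.01,"ax": 0,"ay": 0,"az": 0,"claw": 0.8},
    {"x": 0,"y": 0,"z": 0.0045,"ax": 0,"ay": 0,"az": 0,"claw": 0.8},
    {"x": 0,"y": 0,"z": 0,"ax": 0,"ay": 0,"az": 0,"claw": 0.3},
    {"x": 0,"y": 0,"z": 0,"ax": 0,"ay": 0,"az": 0,"claw": 0.3},
    {"x": 0,"y": 0,"z": 0,"ax": 0,"ay": 0,"az": 0,"claw": 0.3},
    {"x": 0,"y": 0,"z": 0,"ax": 0,"ay": 0,"az": 0,"claw": 0.3},
    {"x": 0,"y": 0,"z": 0,"ax": 0,"ay": 0,"az": 0,"claw": 0.3},
  ],
  squeeze=50,
)

```text
time_s: 16.6
ee_pos: [0.5266, 0.0698, 0.0047]
tcp_rot: [-3.138, 0.003, -2.63]
ft_force: [-0.3, -0.1, 6.0]
opening: 0.501
grasp_force: 53.1
```

carry_out(
  commands=[
    {"x": 0,"y": 0,"z": -0.01,"ax": 0,"ay": 0,"az": 0,"claw": 0.3},
    {"x": 0,"y": 0,"z": -0.02,"ax": 0,"ay": 0,"az": 0,"claw": 0.3},
    {"x": 0,"y": 0,"z": -0.04,"ax": 0,"ay": 0,"az": 0,"claw": 0.3},
    {"x": 0,"y": 0,"z": -0.05,"ax": 0,"ay": 0,"az": 0,"claw": 0.3},
    {"x": 0,"y": 0,"z": -0.05,"ax": 0,"ay": 0,"az": 0,"claw": 0.3},
    {"x": 0,"y": 0,"z": -0.05,"ax": 0,"ay": 0,"az": 0,"claw": 0.3},
    {"x": 0,"y": 0,"z": -0.05,"ax": 0,"ay": 0,"az": 0,"claw": 0.3},
    {"x": 0,"y": 0,"z": 0,"ax": 0,"ay": 0,"az": 0,"claw": 0.3},
  ],
  squeeze=50,
)

```text
time_s: 17.4
ee_pos: [0.5292, 0.0704, 0.2829]
tcp_rot: [-3.131, 0.015, -2.63]
ft_force: [-0.1, -0.5, -0.8]
opening: 0.499
grasp_force: 52.4
```

```bash
cat >> h.py <<'E'
def chest():
    for c in('top','scene'):
        s=snap(c);W=cloud(s).reshape(-1,3);W=W[~np.isnan(W[:,0])]
        def edge(n,z0,z1,x0,x1,pick,y0=-.37,y1=-.16):
            m=(W[:,2]>z0)&(W[:,2]<z1)&(W[:,0]>x0)&(W[:,0]<x1);P=W[m];E=[]
            for y in np.arange(y0,y1,.006):
                q=P[abs(P[:,1]-y)<.004]
                if len(q)>2: E.append((y,np.percentile(q[:,0],pick)))
            if len(E)<8: print(c,n,'few');return
            E=np.array(E);k=np.polyfit(E[:,0],E[:,1],1);r=E[:,1]-np.polyval(k,E[:,0]);E=E[abs(r)<.006];k=np.polyfit(E[:,0],E[:,1],1)
            print(c,n,'x at y=-.266',np.polyval(k,-.266).round(4),'yaw',np.degrees(-np.arctan(k[0])).round(2))
        edge('top front',.152,.166,.58,.68,1)
        edge('top back',.152,.166,.75,.9,99)
        edge('front out',.142,.153,.40,.5,2); edge('front in',.142,.153,.40,.5,98)
        edge('handle',.112,.135,.38,.455,50)
        def lat(n,z0,z1,x0,x1,y0,y1):
            q=W[(W[:,2]>z0)&(W[:,2]<z1)&(W[:,0]>x0)&(W[:,0]<x1)&(W[:,1]>y0)&(W[:,1]<y1)][:,1]
            print(c,n,np.percentile(q,[1,99]).round(4) if len(q)>5 else 0)
        lat('chest top y',.155,.166,.63,.8,-.45,-.05)
        lat('front y',.141,.153,.46,.49,-.45,-.05); lat('floor y',.086,.095,.52,.6,-.45,-.05)
E
python3 - <<'E'
from h import *
chest()
to([.553,-.268,.3],ori(1.6-90,0))
E
```

```text
top top front x at y=-.266 0.619 yaw 1.65
top top back x at y=-.266 0.8228 yaw 1.62
top front out x at y=-.266 0.4709 yaw 1.63
top front in x at y=-.266 0.4852 yaw 1.43
top handle x at y=-.266 0.436 yaw 1.27
top chest top y [-0.3934 -0.1269]
top front y [-0.3963 -0.1378]
top floor y [-0.3783 -0.16  ]
scene top front x at y=-.266 0.6212 yaw 2.18
scene top back x at y=-.266 0.8269 yaw 1.56
scene front out x at y=-.266 0.4738 yaw 1.48
scene front in x at y=-.266 0.4893 yaw 1.74
scene handle x at y=-.266 0.44 yaw 2.32
scene chest top y [-0.3961 -0.1304]
scene front y [-0.3977 -0.1402]
scene floor y [-0.3826 -0.1562]
pos [0.525  0.0704 0.2749] axes x,y,z [[-0.872, -0.489, -0.003], [-0.489, 0.872, -0.004], [0.004, -0.002, -1.0]] q [-0.03  0.08  1.6  -0.    1.46 -2.11] t 17.5 F [ 0.3 -0.3 -3.2] open 0.499 g 52.318015694618225
delta tool [ 0.1411 -0.3089 -0.0243] len 0.34
turn deg [4.000e-02 3.300e-01 1.177e+02]
```

carry_out(
  commands=[
    {"x": 0,"y": 0,"z": 0,"ax": 0,"ay": 0,"az": 8.4,"claw": 0.3},
    {"x": 0,"y": 0,"z": 0,"ax": 0,"ay": 0,"az": 8.4,"claw": 0.3},
    {"x": 0,"y": 0,"z": 0,"ax": 0,"ay": 0,"az": 8.4,"claw": 0.3},
    {"x": 0,"y": 0,"z": 0,"ax": 0,"ay": 0,"az": 8.4,"claw": 0.3},
    {"x": 0,"y": 0,"z": 0,"ax": 0,"ay": 0,"az": 8.4,"claw": 0.3},
    {"x": 0,"y": 0,"z": 0,"ax": 0,"ay": 0,"az": 8.4,"claw": 0.3},
    {"x": 0,"y": 0,"z": 0,"ax": 0,"ay": 0,"az": 8.4,"claw": 0.3},
    {"x": 0,"y": 0,"z": 0,"ax": 0,"ay": 0,"az": 8.4,"claw": 0.3},
    {"x": 0,"y": 0,"z": 0,"ax": 0,"ay": 0,"az": 8.4,"claw": 0.3},
    {"x": 0,"y": 0,"z": 0,"ax": 0,"ay": 0,"az": 8.4,"claw": 0.3},
    {"x": 0,"y": 0,"z": 0,"ax": 0,"ay": 0,"az": 8.4,"claw": 0.3},
    {"x": 0,"y": 0,"z": 0,"ax": 0,"ay": 0,"az": 8.4,"claw": 0.3},
    {"x": 0,"y": 0,"z": 0,"ax": 0,"ay": 0,"az": 8.4,"claw": 0.3},
    {"x": 0,"y": 0,"z": 0,"ax": 0,"ay": 0,"az": 8.4,"claw": 0.3},
    {"x": 0,"y": 0,"z": 0,"ax": 0,"ay": 0,"az": 0,"claw": 0.3},
    {"x": 0,"y": 0,"z": 0,"ax": 0,"ay": 0,"az": 0,"claw": 0.3},
  ],
  squeeze=50,
)

```text
time_s: 19.1
ee_pos: [0.5233, 0.0704, 0.271]
tcp_rot: [-3.138, 0.002, 1.603]
ft_force: [-0.3, -0.5, -0.9]
opening: 0.503
grasp_force: 52.3
```

```bash
python3 - <<'E'
from h import *
to([.555,-.258,.26],ori(1.6-90,0))
E
```

```text
pos [0.5233 0.0704 0.271 ] axes x,y,z [[-0.033, 0.999, -0.002], [0.999, 0.033, -0.003], [-0.003, -0.002, -1.0]] q [-0.03  0.08  1.6  -0.    1.46 -0.06] t 19.1 F [-0.3 -0.5 -0.9] open 0.503 g 52.27695643901825
delta tool [-0.3293  0.021   0.0114] len 0.33
turn deg [-0.18  0.09  0.27]
```

carry_out(
  commands=[
    {"x": -0.02,"y": 0.001,"z": 0,"ax": 0,"ay": 0,"az": 0.3,"claw": 0.3},
    {"x": -0.035,"y": 0.002,"z": 0.001,"ax": 0,"ay": 0,"az": 0,"claw": 0.3},
    {"x": -0.035,"y": 0.002,"z": 0.001,"ax": 0,"ay": 0,"az": 0,"claw": 0.3},
    {"x": -0.035,"y": 0.002,"z": 0.001,"ax": 0,"ay": 0,"az": 0,"claw": 0.3},
    {"x": -0.035,"y": 0.002,"z": 0.001,"ax": 0,"ay": 0,"az": 0,"claw": 0.3},
    {"x": -0.035,"y": 0.002,"z": 0.001,"ax": 0,"ay": 0,"az": 0,"claw": 0.3},
    {"x": -0.035,"y": 0.002,"z": 0.001,"ax": 0,"ay": 0,"az": 0,"claw": 0.3},
    {"x": -0.035,"y": 0.002,"z": 0.001,"ax": 0,"ay": 0,"az": 0,"claw": 0.3},
    {"x": -0.03,"y": 0.003,"z": 0.001,"ax": 0,"ay": 0,"az": 0,"claw": 0.3},
    {"x": -0.02,"y": 0.003,"z": 0.001,"ax": 0,"ay": 0,"az": 0,"claw": 0.3},
    {"x": -0.014,"y": 0,"z": 0.002,"ax": 0,"ay": 0,"az": 0,"claw": 0.3},
    {"x": 0,"y": 0,"z": 0,"ax": 0,"ay": 0,"az": 0,"claw": 0.3},
    {"x": 0,"y": 0,"z": 0,"ax": 0,"ay": 0,"az": 0,"claw": 0.3},
  ],
  squeeze=50,
)

```text
time_s: 20.4
ee_pos: [0.5537, -0.257, 0.2625]
tcp_rot: [3.141, 0.0, 1.596]
ft_force: [-0.3, 0.0, -1.7]
opening: 0.498
grasp_force: 52.3
```

```bash
python3 - <<'E'
from h import *
to([.555,-.258,.095],ori(1.6-90,0))
s=snap('top');a=s['image'][50:300,320:560,::-1];cv2.imwrite('pics/t6.png',cv2.resize(a,None,fx=2.3,fy=2.3))
W=cloud(s);pad()
E
```

```text
pos [ 0.5537 -0.257   0.2625] axes x,y,z [[-0.025, 1.0, -0.0], [1.0, 0.025, 0.001], [0.001, -0.0, -1.0]] q [-0.58  0.26  1.41  0.    1.47 -0.6 ] t 20.4 F [-0.3  0.  -1.7] open 0.498 g 52.285380363464355
delta tool [-0.001   0.0011  0.1675] len 0.168
turn deg [ 0.04  0.02 -0.15]
scene 0.65 [97.7, 152.5, 80.2, 20.3] med [ 0.567 -0.245  0.276] dir [ 0.025 -1.    -0.011] zmin/max [0.259 0.281] (array([ 572.5, -266.5]), array([ 73.1, 191.4]), 5.3)
top 0.64 [414.3, 188.8, 41.6, 24.1] med [ 0.552 -0.21   0.279] dir [-0.052  0.998 -0.033] zmin/max [0.268 0.283] (array([ 551.9, -212. ]), array([44. , 85.6]), 1.4)
top 0.31 [380.0, 173.7, 126.4, 88.2] med [ 0.522 -0.215  0.092] dir [-0.934  0.246  0.26 ] zmin/max [0.086 0.149] (array([ 526.2, -228.8]), array([195.4, 192.4]), 1.5)
top 0.19 [395.9, 100.1, 92.2, 42.5] med [ 0.718 -0.224  0.184] dir [-0.038 -0.999  0.003] zmin/max [0.161 0.19 ] (array([ 725. , -256.9]), array([ 87.9, 193.2]), 0.4)
```

View pics/t6.png

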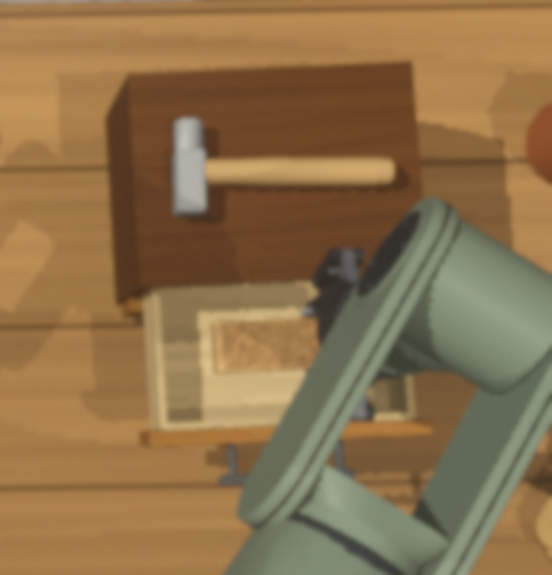

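The paddle is level, centred over the gap (blade at crop (265,345)). I'll lower it.

carry_out(
  commands=[
    {"x": 0,"y": 0.001,"z": 0.02,"ax": 0,"ay": 0,"az": 0,"claw": 0.3},
    {"x": 0,"y": 0,"z": 0.025,"ax": 0,"ay": 0,"az": 0,"claw": 0.3},
    {"x": 0,"y": 0,"z": 0.025,"ax": 0,"ay": 0,"az": 0,"claw": 0.3},
    {"x": 0,"y": 0,"z": 0.025,"ax": 0,"ay": 0,"az": 0,"claw": 0.3},
    {"x": 0,"y": 0,"z": 0.025,"ax": 0,"ay": 0,"az": 0,"claw": 0.3},
    {"x": 0,"y": 0,"z": 0.015,"ax": 0,"ay": 0,"az": 0,"claw": 0.3},
    {"x": 0,"y": 0,"z": 0.01,"ax": 0,"ay": 0,"az": 0,"claw": 0.3},
    {"x": 0,"y": 0,"z": 0.01,"ax": 0,"ay": 0,"az": 0,"claw": 0.3},
    {"x": 0,"y": 0,"z": 0.005,"ax": 0,"ay": 0,"az": 0,"claw": 0.3},
    {"x": 0,"y": 0,"z": 0,"ax": 0,"ay": 0,"az": 0,"claw": 0.3},
    {"x": 0,"y": 0,"z": 0,"ax": 0,"ay": 0,"az": 0,"claw": 0.3},
  ],
  squeeze=50,
)

```text
time_s: 21.75
ee_pos: [0.5557, -0.2587, 0.1038]
tcp_rot: [3.139, 0.003, 1.595]
ft_force: [-0.4, 0.1, -1.9]
opening: 0.499
grasp_force: 52.2
```

carry_out(
  commands=[
    {"x": 0,"y": 0,"z": 0.004,"ax": 0,"ay": 0,"az": 0,"claw": 0.3},
    {"x": 0,"y": 0,"z": 0.003,"ax": 0,"ay": 0,"az": 0,"claw": 0.3},
    {"x": 0,"y": 0,"z": 0.0015,"ax": 0,"ay": 0,"az": 0,"claw": 0.3},
    {"x": 0,"y": 0,"z": 0,"ax": 0,"ay": 0,"az": 0,"claw": 0.3},
  ],
  squeeze=50,
)

```text
time_s: 22.15
ee_pos: [0.5553, -0.2584, 0.0948]
tcp_rot: [3.14, 0.002, 1.595]
ft_force: [-0.3, 0.4, 0.8]
opening: 0.503
grasp_force: 52.5
```

carry_out(
  commands=[
    {"x": 0,"y": 0,"z": 0.0007,"ax": 0,"ay": 0,"az": 0,"claw": 0.3},
    {"x": 0,"y": 0,"z": 0,"ax": 0,"ay": 0,"az": 0,"claw": 0.52},
    {"x": 0,"y": 0,"z": 0,"ax": 0,"ay": 0,"az": 0,"claw": 0.58},
    {"x": 0,"y": 0,"z": 0,"ax": 0,"ay": 0,"az": 0,"claw": 0.66},
    {"x": 0,"y": 0,"z": 0,"ax": 0,"ay": 0,"az": 0,"claw": 0.66},
    {"x": 0,"y": 0,"z": 0,"ax": 0,"ay": 0,"az": 0,"claw": 0.66},
    {"x": 0,"y": 0,"z": -0.01,"ax": 0,"ay": 0,"az": 0,"claw": 0.66},
    {"x": 0,"y": 0,"z": -0.03,"ax": 0,"ay": 0,"az": 0,"claw": 0.66},
    {"x": 0,"y": 0,"z": -0.05,"ax": 0,"ay": 0,"az": 0,"claw": 0.66},
    {"x": 0,"y": 0,"z": -0.05,"ax": 0,"ay": 0,"az": 0,"claw": 0.66},
    {"x": 0,"y": 0,"z": -0.03,"ax": 0,"ay": 0,"az": 0,"claw": 0.66},
    {"x": 0,"y": 0,"z": 0,"ax": 0,"ay": 0,"az": 0,"claw": 0.66},
  ],
  squeeze=20,
)

```text
time_s: 23.35
ee_pos: [0.5581, -0.26, 0.2724]
tcp_rot: [3.128, 0.01, 1.595]
ft_force: [0.8, 0.2, 0.0]
opening: 0.659
grasp_force: 0.0
```

```bash
python3 - <<'E'
from h import *
pad(); s=snap('scene');W=cloud(s).reshape(-1,3)
a=s['image'][150:330,60:240,::-1];cv2.imwrite('pics/s7.png',cv2.resize(a,None,fx=3,fy=3))
m=(W[:,0]>.49)&(W[:,0]<.61)&(W[:,1]>-.39)&(W[:,1]<-.14)&(W[:,2]>.1)&(W[:,2]<.125);print(m.sum(),rect(W[m]),np.percentile(W[m][:,2],[5,50,95]))
to([.40,-.27,.3],ori(1.6-90,0))
E
```

```text
scene 0.83 [115.9, 203.2, 71.7, 8.7] med [ 0.555 -0.258  0.109] dir [ 0.048 -0.999 -0.005] zmin/max [0.104 0.114] (array([ 545.1, -268.5]), array([ 59.9, 186.1]), 4.4)
top 0.83 [400.5, 193.4, 57.8, 21.0] med [ 0.554 -0.233  0.11 ] dir [-0.032  0.999 -0.005] zmin/max [0.093 0.116] (array([ 555.8, -239.8]), array([ 47.4, 137.2]), 1.6)
1196 (array([ 530.4, -266.5]), array([ 95.5, 239.1]), 4.7) [0.10262556 0.10993721 0.12289117]
pos [ 0.5538 -0.2573  0.2616] axes x,y,z [[-0.024, 1.0, 0.001], [1.0, 0.024, -0.002], [-0.002, 0.001, -1.0]] q [-0.58  0.26  1.41 -0.    1.47 -0.6 ] t 23.6 F [ 0.2 -0.5 -0.5] open 0.665 g 0.0
delta tool [-0.0089 -0.1541 -0.0382] len 0.159
turn deg [-0.11 -0.03 -0.21]
```

View pics/s7.png

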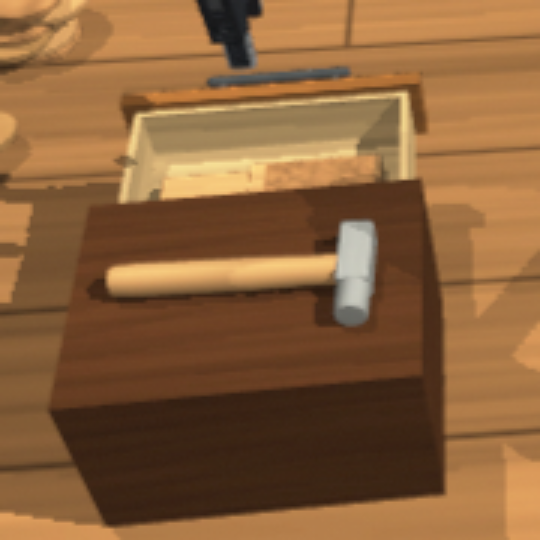

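The paddle lies level on the drawer floor (crop (265,175), top at z 0.11) and is free of the fingers. Next: shut the fingers, go in front of the handle and down.

carry_out(
  commands=[
    {"x": 0,"y": -0.02,"z": 0,"ax": 0,"ay": 0,"az": 0,"claw": 0},
    {"x": 0,"y": -0.035,"z": 0,"ax": 0,"ay": 0,"az": 0,"claw": 0},
    {"x": 0,"y": -0.035,"z": 0,"ax": 0,"ay": 0,"az": 0,"claw": 0},
    {"x": -0.005,"y": -0.035,"z": 0,"ax": 0,"ay": 0,"az": 0,"claw": 0},
    {"x": -0.005,"y": -0.03,"z": 0,"ax": 0,"ay": 0,"az": 0,"claw": 0},
    {"x": 0,"y": -0.015,"z": 0,"ax": 0,"ay": 0,"az": 0,"claw": 0},
    {"x": 0,"y": 0,"z": 0.03,"ax": 0,"ay": 0,"az": 0,"claw": 0},
    {"x": 0,"y": 0,"z": 0.04,"ax": 0,"ay": 0,"az": 0,"claw": 0},
    {"x": 0,"y": 0,"z": 0.04,"ax": 0,"ay": 0,"az": 0,"claw": 0},
    {"x": 0,"y": 0,"z": 0.03,"ax": 0,"ay": 0,"az": 0,"claw": 0},
    {"x": 0,"y": 0,"z": 0.014,"ax": 0,"ay": 0,"az": 0,"claw": 0},
    {"x": 0,"y": 0,"z": 0,"ax": 0,"ay": 0,"az": 0,"claw": 0},
    {"x": 0,"y": 0,"z": 0,"ax": 0,"ay": 0,"az": 0,"claw": 0},
  ],
  squeeze=20,
)

```text
time_s: 24.9
ee_pos: [0.3855, -0.2721, 0.1092]
tcp_rot: [3.141, 0.001, 1.595]
ft_force: [0.7, -0.6, 0.3]
opening: 0.003
grasp_force: 0.0
```

carry_out(
  commands=[
    {"x": 0,"y": 0.008,"z": 0.002,"ax": 0,"ay": 0,"az": 0,"claw": 0},
    {"x": 0,"y": 0.008,"z": 0,"ax": 0,"ay": 0,"az": 0,"claw": 0},
    {"x": 0,"y": 0.004,"z": 0,"ax": 0,"ay": 0,"az": 0,"claw": 0},
    {"x": 0,"y": 0.004,"z": 0,"ax": 0,"ay": 0,"az": 0,"claw": 0},
    {"x": 0,"y": 0.004,"z": 0,"ax": 0,"ay": 0,"az": 0,"claw": 0},
    {"x": 0,"y": 0.004,"z": 0,"ax": 0,"ay": 0,"az": 0,"claw": 0},
    {"x": 0,"y": 0.004,"z": 0,"ax": 0,"ay": 0,"az": 0,"claw": 0},
    {"x": 0,"y": 0.005,"z": 0,"ax": 0,"ay": 0,"az": 0,"claw": 0},
    {"x": 0,"y": 0.006,"z": 0,"ax": 0,"ay": 0,"az": 0,"claw": 0},
    {"x": 0,"y": 0.007,"z": 0,"ax": 0,"ay": 0,"az": 0,"claw": 0},
    {"x": 0,"y": 0.008,"z": 0,"ax": 0,"ay": 0,"az": 0,"claw": 0},
    {"x": 0,"y": 0.008,"z": 0,"ax": 0,"ay": 0,"az": 0,"claw": 0},
    {"x": 0,"y": 0.008,"z": 0,"ax": 0,"ay": 0,"az": 0,"claw": 0},
    {"x": 0,"y": 0.007,"z": 0,"ax": 0,"ay": 0,"az": 0,"claw": 0},
    {"x": 0,"y": 0.006,"z": 0,"ax": 0,"ay": 0,"az": 0,"claw": 0},
    {"x": 0,"y": 0.005,"z": 0,"ax": 0,"ay": 0,"az": 0,"claw": 0},
    {"x": 0,"y": 0.004,"z": 0,"ax": 0,"ay": 0,"az": 0,"claw": 0},
  ],
)

```text
time_s: 26.6
ee_pos: [0.4858, -0.2698, 0.1076]
tcp_rot: [3.14, 0.002, 1.595]
ft_force: [-1.7, 0.9, -0.5]
opening: -0.003
grasp_force: 0.6
```

```bash
python3 - <<'E'
from h import *
to([.551,-.27,.108],ori(1.6-90,0)); chest()
s=snap('scene');a=s['image'][150:330,60:240,::-1];cv2.imwrite('pics/s8.png',cv2.resize(a,None,fx=3,fy=3))
E
```

```text
pos [ 0.4858 -0.2698  0.1076] axes x,y,z [[-0.024, 1.0, -0.002], [1.0, 0.024, 0.001], [0.001, -0.002, -1.0]] q [-0.66  0.3   1.7  -0.    1.14 -0.69] t 26.6 F [-1.7  0.9 -0.5] open -0.003 g 0.580938309431076
delta tool [-0.0018  0.0652 -0.0004] len 0.065
turn deg [ 0.08  0.09 -0.2 ]
top top front x at y=-.266 0.6189 yaw 1.58
top top back x at y=-.266 0.8229 yaw 1.51
top front out few
top front in few
top handle few
top chest top y [-0.3934 -0.127 ]
top front y 0
top floor y [-0.3766 -0.1587]
scene top front x at y=-.266 0.6215 yaw 1.69
scene top back x at y=-.266 0.8271 yaw 1.73
scene front out few
scene front in few
scene handle few
scene chest top y [-0.3964 -0.1303]
scene front y 0
scene floor y 0
```

View pics/s8.png

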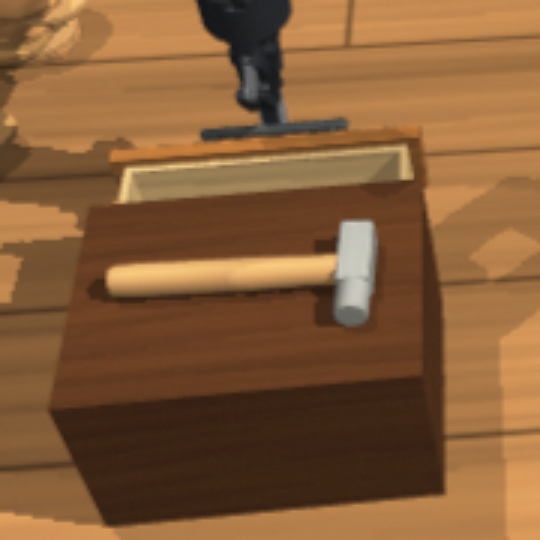

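The fingers push mid-handle and the drawer is about half shut. I'll continue, then creep to the stop.

carry_out(
  commands=[
    {"x": 0,"y": 0.005,"z": 0,"ax": 0,"ay": 0,"az": 0,"claw": 0},
    {"x": 0,"y": 0.007,"z": 0,"ax": 0,"ay": 0,"az": 0,"claw": 0},
    {"x": 0,"y": 0.008,"z": 0,"ax": 0,"ay": 0,"az": 0,"claw": 0},
    {"x": 0,"y": 0.008,"z": 0,"ax": 0,"ay": 0,"az": 0,"claw": 0},
    {"x": 0,"y": 0.007,"z": 0,"ax": 0,"ay": 0,"az": 0,"claw": 0},
    {"x": 0,"y": 0.006,"z": 0,"ax": 0,"ay": 0,"az": 0,"claw": 0},
    {"x": 0,"y": 0.004,"z": 0,"ax": 0,"ay": 0,"az": 0,"claw": 0},
    {"x": 0,"y": 0.003,"z": 0,"ax": 0,"ay": 0,"az": 0,"claw": 0},
    {"x": 0,"y": 0.003,"z": 0,"ax": 0,"ay": 0,"az": 0,"claw": 0},
    {"x": 0,"y": 0.002,"z": 0,"ax": 0,"ay": 0,"az": 0,"claw": 0},
    {"x": 0,"y": 0,"z": 0,"ax": 0,"ay": 0,"az": 0,"claw": 0},
  ],
)

```text
time_s: 27.85
ee_pos: [0.5388, -0.2687, 0.1079]
tcp_rot: [3.139, 0.002, 1.595]
ft_force: [0.6, -0.7, -0.4]
opening: 0.001
grasp_force: 0.0
```

```bash
cat >> h.py <<'E'
def front():
    for c in('top','scene'):
        W=cloud(snap(c)).reshape(-1,3)
        q=W[(W[:,2]>.135)&(W[:,2]<.153)&(W[:,0]>.5)&(W[:,0]<.62)&(W[:,1]>-.38)&(W[:,1]<-.3)][:,0];print(c,'front x at y~-.34',np.percentile(q,[3,50,97]).round(4) if len(q) else 0)
        q=W[(W[:,2]>.113)&(W[:,2]<.131)&(W[:,0]>.5)&(W[:,0]<.6)&(W[:,1]>-.33)&(W[:,1]<-.2)][:,0];print(c,'bar x',np.percentile(q,[3,50,97]).round(4) if len(q) else 0)
E
python3 - <<'E'
from h import *
to([.551,-.27,.108]);front()
E
```

```text
pos [ 0.5388 -0.2687  0.1079] axes x,y,z [[-0.024, 1.0, -0.002], [1.0, 0.024, 0.002], [0.002, -0.002, -1.0]] q [-0.61  0.39  1.58 -0.    1.17 -0.63] t 27.85 F [ 0.6 -0.7 -0.4] open 0.001 g 0.0
delta tool [-0.0016  0.0121 -0.0001] len 0.012
top front x at y~-.34 [0.6054 0.6101 0.6161]
top bar x [0.5329 0.5572 0.5913]
scene front x at y~-.34 [0.5958 0.6039 0.6107]
scene bar x [0.544  0.5616 0.5694]
```

carry_out(
  commands=[
    {"x": 0,"y": 0.002,"z": 0,"ax": 0,"ay": 0,"az": 0,"claw": 0},
    {"x": 0,"y": 0.002,"z": 0,"ax": 0,"ay": 0,"az": 0,"claw": 0},
    {"x": 0,"y": 0.002,"z": 0,"ax": 0,"ay": 0,"az": 0,"claw": 0},
    {"x": 0,"y": 0.001,"z": 0,"ax": 0,"ay": 0,"az": 0,"claw": 0},
  ],
)

```text
time_s: 28.35
ee_pos: [0.5456, -0.2685, 0.1078]
tcp_rot: [3.14, 0.002, 1.595]
ft_force: [-1.2, -1.1, 0.0]
opening: -0.0
grasp_force: 0.5
```

carry_out(
  commands=[
    {"x": 0,"y": 0.0015,"z": 0,"ax": 0,"ay": 0,"az": 0,"claw": 0},
    {"x": 0,"y": 0.0015,"z": 0,"ax": 0,"ay": 0,"az": 0,"claw": 0},
    {"x": 0,"y": 0.001,"z": 0,"ax": 0,"ay": 0,"az": 0,"claw": 0},
  ],
)

```text
time_s: 28.65
ee_pos: [0.5496, -0.2684, 0.1078]
tcp_rot: [3.14, 0.002, 1.595]
ft_force: [-1.2, 0.3, 1.0]
opening: 0.002
grasp_force: 0.5
```

carry_out(
  commands=[
    {"x": 0,"y": 0.0015,"z": 0,"ax": 0,"ay": 0,"az": 0,"claw": 0},
    {"x": 0,"y": 0.001,"z": 0,"ax": 0,"ay": 0,"az": 0,"claw": 0},
    {"x": 0,"y": 0,"z": 0,"ax": 0,"ay": 0,"az": 0,"claw": 0},
  ],
)

```text
time_s: 28.95
ee_pos: [0.5508, -0.2684, 0.1078]
tcp_rot: [-3.14, 0.001, 1.595]
ft_force: [-4.7, 0.4, 3.4]
opening: -0.001
grasp_force: 2.6
```

carry_out(
  commands=[
    {"x": 0,"y": 0.001,"z": 0,"ax": 0,"ay": 0,"az": 0,"claw": 0},
    {"x": 0,"y": 0.001,"z": 0,"ax": 0,"ay": 0,"az": 0,"claw": 0},
    {"x": 0,"y": 0,"z": 0,"ax": 0,"ay": 0,"az": 0,"claw": 0},
  ],
)

```text
time_s: 29.25
ee_pos: [0.5509, -0.2683, 0.1078]
tcp_rot: [-3.136, 0.001, 1.595]
ft_force: [-10.3, 0.5, 6.8]
opening: 0.002
grasp_force: 5.3
```

The drawer is on its stop: 10 N and no further travel, at the predicted position. I'll back away and check.

carry_out(
  commands=[
    {"x": 0,"y": -0.005,"z": 0,"ax": 0,"ay": 0,"az": 0,"claw": 0},
    {"x": 0,"y": -0.015,"z": 0,"ax": 0,"ay": 0,"az": 0,"claw": 0},
    {"x": 0,"y": -0.03,"z": 0,"ax": 0,"ay": 0,"az": 0,"claw": 0},
    {"x": 0,"y": -0.04,"z": 0,"ax": 0,"ay": 0,"az": 0,"claw": 0},
    {"x": 0,"y": -0.04,"z": -0.04,"ax": 0,"ay": 0,"az": 0,"claw": 0},
    {"x": 0.04,"y": 0,"z": -0.05,"ax": 0,"ay": 0,"az": 0,"claw": 0},
    {"x": 0.05,"y": 0,"z": -0.05,"ax": 0,"ay": 0,"az": 0,"claw": 0},
    {"x": 0.05,"y": 0,"z": 0,"ax": 0,"ay": 0,"az": 0,"claw": 0},
    {"x": 0.05,"y": 0,"z": 0,"ax": 0,"ay": 0,"az": 0,"claw": 0},
    {"x": 0,"y": 0,"z": 0,"ax": 0,"ay": 0,"az": 0,"claw": 0},
    {"x": 0,"y": 0,"z": 0,"ax": 0,"ay": 0,"az": 0,"claw": 0},
  ],
)

```text
time_s: 30.35
ee_pos: [0.4249, -0.1038, 0.2174]
tcp_rot: [3.138, 0.003, 1.598]
ft_force: [-0.0, -0.4, -0.5]
opening: 0.0
grasp_force: 0.0
```

```bash
python3 - <<'E'
from h import *
front(); snap('top','t9'); s=snap('scene')
for t in('hammer','tin','soles'):
    W=cloud(s)
    for r in nets.outline_of('scene',t)[:1]: print(t,r['box'],np.nanmedian(W[r['region']],0).round(3))
E
```

```text
top front x at y~-.34 [0.6051 0.6126 0.6196]
top bar x [0.563  0.5698 0.5959]
scene front x at y~-.34 [0.6075 0.6108 0.6118]
scene bar x [0.568  0.574  0.5801]
hammer [98.1, 226.0, 87.7, 32.0] [ 0.73  -0.237  0.182]
tin [368.3, 241.7, 37.4, 37.4] [0.741 0.328 0.073]
soles [262.4, 243.6, 35.4, 76.0] [0.763 0.054 0.025]
```

View pics/t9.png

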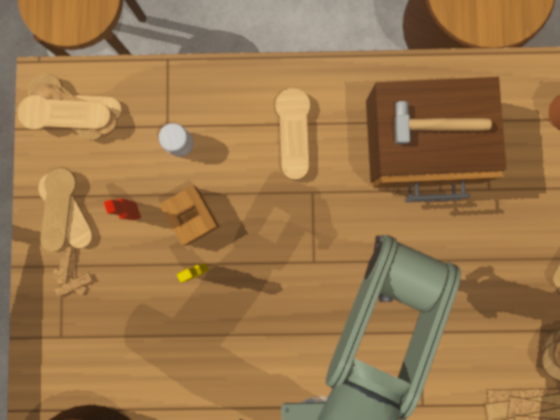

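The drawer is shut at (440,180), the stand at (190,212) is empty, the bystanders haven't moved, and the arm is clear.

```bash
python3 -c "
from workcell import bot
print(bot.job_done())"
```

```text
the job is handed in; nothing more can be done
None
```

The paddle was pulled from its stand, laid flat on the bench and let go, then picked up again and laid level in the top drawer; the drawer is pushed fully shut, the hammer, tin and soles have not moved, and the job is handed in at about 31 s (no verdict was returned).

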